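# Hang up the vial carriers

## Task

Clear the two vial carriers off the desk: hang the one with the closed round eye on the stand's peg, behind the peg's round head, and hook the one with the open hook over the rail, near the rail end farther from the black mark, then slide it along the rail, without lifting it off again, until its middle is at the mark. Keep both carriers upright all the time, leave them hanging still, and do not shift any of the jars, bottles and other things around.

Things in the scene. Friction and masses are not known exactly. Their poses are not given: they have to be found in the camera images.
- eye_carrier: White vial carrier with a CLOSED round eye, loose, 220 g. Origin: centre of underside, z up. Tray 60 (x) x 72 (y) x 30 mm high; vials up to z = 72 mm. Middle plate 8 mm thick (x), 56 mm wide (y), up to z = 160, with a 30 mm round through-hole (the eye), axis along x, centre at z = 98. Grip it above the eye (z 113 to 160). Same front and back.
- eye (a point): centre of the carrier's eye, 98 mm above its underside; x along the hole's axis
- hook_carrier: White vial carrier with an OPEN hook, loose, 220 g. Origin, tray and vials as the other. Hook of 6 mm strip, 44 mm wide (y), in mm: stem x -20 to -14 rising from z 75; roof x -20 to 20, underside z 129; lip x 14 to 20 down to z 105. Mouth faces the carrier's +x, open from z 81 to 105, 28 mm wide inside. Grip tab on the roof: 10 mm thick (x), 44 mm wide, z 135 to 173.
- seat (a point): point in the hook that lies on the rail's axis when the hook hangs on it: x = 0, z = 123 mm in the carrier's frame
- peg_stand: Fixed stand with one level peg. Origin: on the table, z up; base x -70 to 60, 100 mm wide, 12 mm high. Post x 30 to 50 mm, 30 mm wide, up to z = 208. Peg 10 mm thick, axis at y = 0, z = 203, points to the stand's -x (roughly to the robot) from x = 30 to -49 mm, then a round head 18 mm across to x = -55.
- peg (a point): point on the peg's axis midway along its usable length: x = -18 mm, z = 203 mm in the stand's frame; axes as the stand's (the peg points to -x). The carrier's plate may hang from 25 mm before to 20 mm beyond it
- rail_stand: Fixed stand with a level rail along its y. Origin on the table under the rail's middle. Rail: 12 mm round bar at x = 0, z = 218 mm, between 12 mm square posts at y = -136 and 136 that end at z = 228. Feet x -55 to 75 mm, 12 mm high. Thin bar behind at x = 45, z = 185 mm. Its -x side is roughly towards the robot.
- mark (a point): the mark: black ring on the rail's axis with a black pointer behind it; its place along the rail varies. Axes as the rail stand's (y along the rail)
- clamp_stand: fixed clamp stand, an obstacle: base 80 (x) x 50 (y) x 12 mm, in its middle a 14 mm rod up to z = 272 mm with a 22 mm boss. Origin under the rod
- jar: glass jar with a metal lid, 72 mm across, 85 mm tall, loose bystander; origin under its middle
- big_jar: larger glass jar with a metal lid, 96 mm across, 110 mm tall, loose bystander; origin under its middle
- wash_bottle: squeeze wash bottle with a bent spout along its own +x (reaching 45 mm from the axis), 58 mm across, 150 mm tall, loose bystander; origin under its middle
- spray_bottle: metal spray bottle with a black head, 56 mm across, 174 mm tall, loose bystander; origin under its middle
- dishes: stack of three clear dishes, 90 mm across, 41 mm tall, loose bystander; origin under its middle
- mug: white mug, 80 mm across and 90 mm tall, handle on its +y side, loose bystander; origin under its middle
- brush: small brush, 160 mm long, lying along its own x, loose bystander; origin at its underside

How it is judged:
By the outcome, as a careful person would: the job done as asked, in the order asked, and still so for the second after the job is handed in, with the robot touching nothing.
It also fails if it takes over 72 s, if anything falls off the work surface, if the arm or the gripper's body presses on something with over 40 N, if the wrist force passes 120 N, or if a joint passes its speed limit or range.

## Robot

A 6-joint arm with a two-finger parallel gripper is mounted at the origin on the work surface. World frame = base frame: x ahead of the robot, y to its left, z up, the work surface at z = 0. Lengths are in m, angles in rad, forces in N, time in s.
With the tool pointing down it reaches from about 0.375 to 0.975 m from the base axis. Payload 3.8 kg.
Tool frame: the origin (TCP) lies at the very end of the fingers, on their centre line; the grasp point (between the pads) lies 19 mm behind it; z points along the fingers, y is the line along which they close (so a half turn about z gives the same grasp; the last joint's range is limited). The gripper opens to 85 mm and grips with 20 to 120 N. Pads are 22 mm wide; open, the fingers measure 114 mm over their backs; the gripper's body (76 mm by 85 mm) begins 54 mm behind the grasp point. The pads swing forward as they close: fully open they stand 13 mm farther back than shut.
Start: joints at [-1.373, 0.264, 1.604, -0, 1.274, -0.037], TCP at [0.157, -0.656, 0.231] pointing down, gripper open.
Joint ranges: [-2.63, 2.63], [-0.94, 2.18], [0.31, 2.57], [-1.31, 4.45], [0, 2.66], [-2.55, 2.55]. Speed limits (rad/s): [2.57, 2.57, 3.14, 3.14, 3.14, 3.14].

## Interface

Orientations are given as a rotation vector (axis times angle).
In Python, from workcell import bot, vision gives the robot as it stands. The module is installed in compiled form; this text tells all that it offers.
- The arm moves only by the tool play_rows, never from a script. Its argument "moves" is a list that holds one entry, the list of rows, each a list of 7 numbers: the turn, a rotation vector about the tool's x, y, z as a fraction of full scale, then the shift along the tool's x, y, z as a fraction of full scale, then the finger opening in mm, from 0 to 85.4. In form: [[[ax, ay, az, x, y, z, jaw], ...]]. A call has 1 to 5 rows; each row shifts and turns the commanded pose from where the row before left it, along the tool's axes as they then stand; what a row does not reach is not made up. Full scale, the value 1, is 0.1 m for a shift and 0.5 rad for a turn. A row lasts 1/12 s, in which the tool goes at most 41.7 mm and 7.16 degrees, less where a joint would pass 70% of its speed; a pose out of reach is approached as far as the arm can. A call with a number of a shift or a turn outside -1 to 1 is refused whole. A call with a gripper value outside its range is refused whole. The fingers move at their own pace and stop on an object; "newtons" is the grip in N (left out, the last holds). Time passes only in rows, so rows that do not move let the fingers close. It gives the time, the measured TCP pose, the force, the opening and the grip force at its end, in the units of the state.
- bot.read_state(): the state, without advancing time (a new reading comes with each control period).
- vision.read_camera(name): name is "scene" or "top" or "wrist"; returns a dict with "image" (420x560x3 uint8, red, green, blue), "depth" (420x560 float32, m along the optical axis (not along the pixel's ray), 0 where there is no reading), "K" (3x3 intrinsics, pixels), "R" (3x3) and "t" (3): a world point X has camera coordinates R X + t. Camera axes: x right, y down, z forward; pixel columns grow to the right and rows downward; lengths in m; the calibration is good to about 2 mm. A picture is of the moment at which its call begins.
- bot.finish_job(): hands the job in; it is judged then, once.
The state is a dict: "time": time; "q": joint angles; "joint_vel": joint speeds; "joint_torque": joint torques, N m; "tool_pos": TCP position; "tcp_rot": TCP orientation; "wrist_force": force on the tool from outside, world axes, zero at the start; "torque": the same for the moment, N m; "width": opening from 0.0 (shut) to 1.0 (fully open); "grip_force": force on a finger pad.
Only numpy, scipy, OpenCV 4.12 (cv2) and the standard library are available. Lean on these libraries where they do the work, as an engineer would, in place of code of your own. Each camera call takes 0.05 s, during which the arm holds its last target. There are 200 camera calls.

## Working session

There is one attempt and no reset: what is moved stays moved. The work goes in short steps, Python scripts to look and compute and a tool call to move; the robot and the scene stay as the last step left them, time stands still between calls to the robot, and variables do not carry over. Pictures are saved under pics/ and viewed, at most 11 in all, crops included, and the job is handed in when it is done.

Besides the shell and the picture viewer there is one more tool, called after ">>>" as name(argument=value, ...) on one line, values as JSON. play_rows: Moves the arm, as the interface text tells. Its arguments: {"type":"object","properties":{"moves":{"type":"array","items":{"type":"array","items":{"type":"array","items":{"type":"number"}}}},"newtons":{"type":"number"}},"required":["moves"]}

```bash
mkdir -p pics
python3 - <<'E'
from workcell import bot, vision
import cv2,pickle,numpy as np
d={}
for n in("scene","top"):
    c=vision.read_camera(n);d[n]=c
    cv2.imwrite(f"pics/{n}0.png",c["image"][:,:,::-1])
    print(n,c["K"].round(1).tolist(),c["R"].round(3).tolist(),c["t"].round(3))
pickle.dump(d,open("c0.pkl","wb"))
s=bot.read_state();print(s)
E
```

```text
scene [[542.6, 0.0, 281.2], [0.0, 542.6, 213.4], [0.0, 0.0, 1.0]] [[-0.76, 0.649, 0.018], [0.391, 0.48, -0.785], [-0.519, -0.59, -0.619]] [ 0.441 -0.104  2.174]
top [[489.9, 0.0, 279.5], [0.0, 489.9, 205.9], [0.0, 0.0, 1.0]] [[-0.014, -1.0, -0.015], [-0.983, 0.016, -0.182], [0.182, 0.012, -0.983]] [0.02  0.592 1.34 ]
{'time': 0.1, 'q': array([-1.37288890e+00,  2.64714123e-01,  1.60524823e+00, -1.40212792e-05,
        1.27372400e+00, -3.69079005e-02]), 'joint_vel': array([ 0.00038438, -0.00332671, -0.00318052, -0.00108329, -0.00082256,
        0.0005178 ]), 'joint_torque': array([ 3.89918114e-04, -5.16706932e+01, -3.68591344e+01, -6.14919213e-05,
        6.28668669e-03, -9.03015859e-06]), 'tool_pos': array([ 0.1569037 , -0.65581793,  0.23005625]), 'tcp_rot': array([-3.11789253e+00, -3.67762320e-01,  2.85255317e-04]), 'wrist_force': array([-0.30828879,  0.06668153,  0.42350426]), 'torque': array([0.00824147, 0.02080142, 0.0458854 ]), 'grip_force': 0.0, 'width': 0.9994370904800385}
```

View pics/scene0.png

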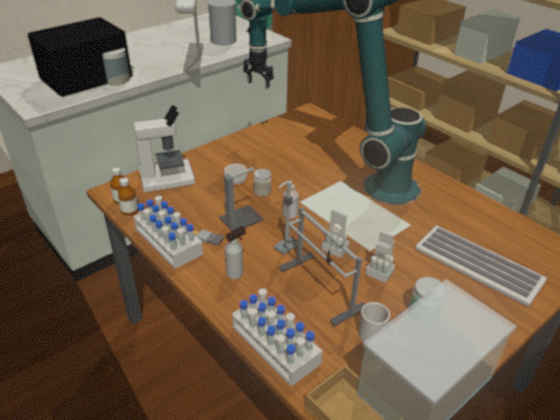

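View pics/top0.png

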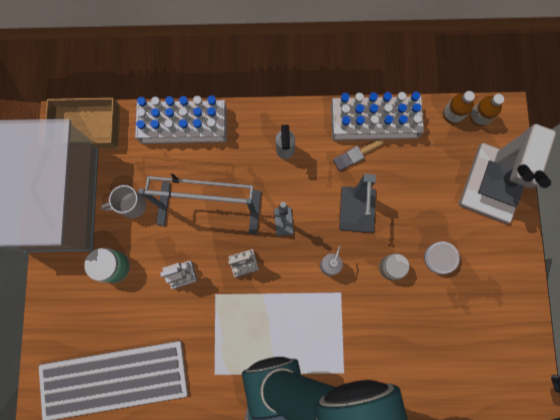

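The carriers are at top pixels (178,275) and (243,262), the rail at (200,195), the peg stand at (358,200), the clamp stand at (284,218). I'll zoom in next.

```bash
cat > h.py <<'E'
import numpy as np
def cloud(c):
    v,u=np.mgrid[:420,:560];z=c["depth"]
    K=c["K"];p=np.stack([(u-K[0,2])/K[0,0]*z,(v-K[1,2])/K[1,1]*z,z],-1)
    return (p-c["t"])@c["R"]
def ray(c,u,v,h):
    "world point on pixel ray at height z=h"
    K=c["K"];d=c["R"].T@np.array([(u-K[0,2])/K[0,0],(v-K[1,2])/K[1,1],1]);o=-c["R"].T@c["t"]
    return o+d*(h-o[2])/d[2]
def proj(c,X):
    q=c["K"]@(c["R"]@np.asarray(X)+c["t"]);return q[:2]/q[2]
E
python3 - <<'E'
import pickle,cv2,numpy as np
from h import *
d=pickle.load(open("c0.pkl","rb"))
a=d["scene"]["image"][175:335,215:415];b=d["top"]["image"][160:300,90:410]
A=cv2.resize(a,None,fx=2,fy=2,interpolation=3);B=cv2.resize(b,None,fx=2.5,fy=2.5,interpolation=3)
cv2.imwrite("pics/z1.png",cv2.resize(a,None,fx=3.7,fy=3.7,interpolation=3)[:,:,::-1]);cv2.imwrite("pics/z2.png",B[:,:,::-1])
P=cloud(d["top"]);
for n,(u0,u1,v0,v1) in dict(c1=(160,200,258,292),c2=(226,262,246,280),rail=(140,265,170,230),peg=(335,382,170,235),clamp=(270,298,198,240)).items():
    q=P[v0:v1,u0:u1].reshape(-1,3);q=q[(q[:,2]>.02)]
    print(n,len(q),q.min(0).round(3),q.max(0).round(3),np.median(q,0).round(3))
E
```

```text
c1 606 [ 0.338 -0.005  0.02 ] [0.445 0.321 1.425] [0.402 0.283 0.112]
c2 483 [ 0.338 -0.005  0.02 ] [0.473 0.16  1.425] [0.432 0.114 0.068]
rail 1254 [ 0.338 -0.005  0.02 ] [0.653 0.418 1.425] [0.601 0.238 0.194]
peg 461 [ 0.338 -0.257  0.02 ] [ 0.645 -0.005  1.425] [ 0.624 -0.214  0.204]
clamp 147 [ 0.338 -0.018  0.02 ] [0.566 0.011 1.425] [0.551 0.001 0.215]
```

View pics/z1.png

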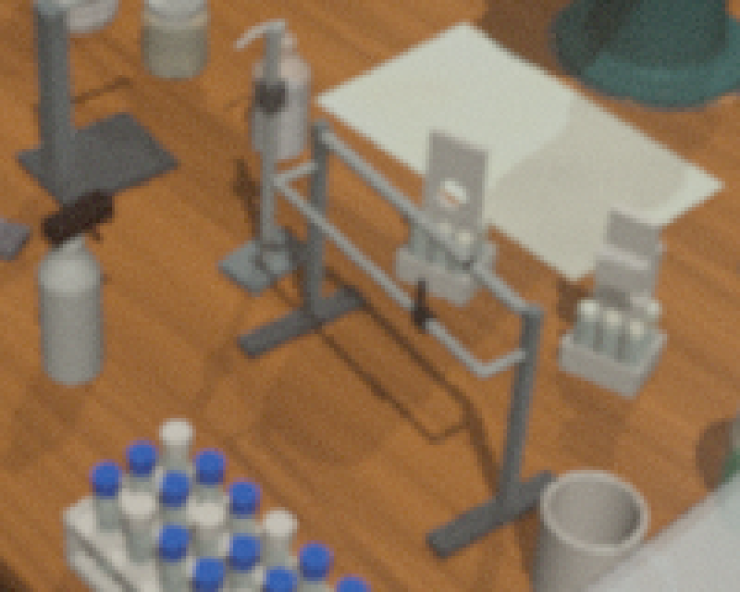

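View pics/z2.png

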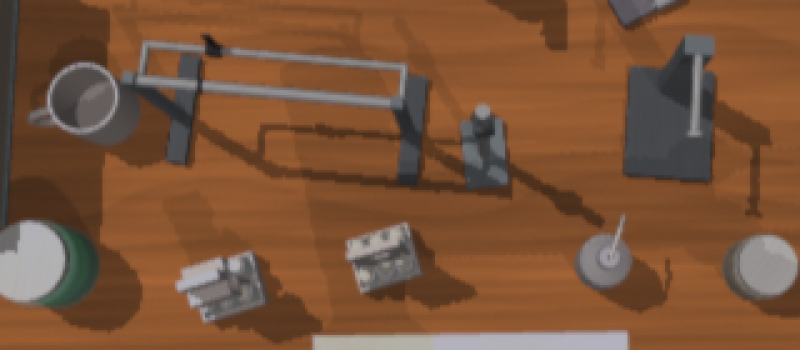

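Run:
```python
import pickle,cv2,numpy as np
from h import *
d=pickle.load(open("c0.pkl","rb"))
P={n:cloud(d[n]) for n in d}
def sel(n,lo,hi):
    p=P[n];return p[((p>lo)&(p<hi)).all(-1)]
def rep(t,q):
    if len(q)<8: print(t,len(q));return
    r=cv2.minAreaRect(q[:,:2].astype(np.float32)*1000)
    m=q.mean(0);w,v=np.linalg.eigh(np.cov(q[:,:2].T));a=v[:,1]
    print(t,len(q),"mean",m.round(4),"dir",np.degrees(np.arctan2(a[1],a[0])).round(1),"sd",np.sqrt(w).round(4),"rect",np.round(r[0]),np.round(r[1]),round(r[2],1))
for n in P:
    rep(n+" eyeplate",sel(n,(.36,.05,.135),(.5,.18,.17)))
    rep(n+" eyetop",sel(n,(.36,.05,.153),(.5,.18,.17)))
    rep(n+" eyetray",sel(n,(.36,.05,.015),(.5,.18,.08)))
    rep(n+" hooktab",sel(n,(.34,.21,.145),(.47,.34,.185)))
    rep(n+" hookroof",sel(n,(.34,.21,.125),(.47,.34,.142)))
    rep(n+" hooktray",sel(n,(.34,.21,.015),(.47,.34,.08)))
    rep(n+" rail",sel(n,(.5,.07,.208),(.7,.35,.235)))
    rep(n+" railfeet",sel(n,(.45,.0,.006),(.7,.40,.017)))
    rep(n+" bar",sel(n,(.5,.07,.175),(.7,.35,.198)))
    rep(n+" peg",sel(n,(.5,-.3,.195),(.72,-.1,.225)))
    rep(n+" pegbase",sel(n,(.45,-.3,.006),(.72,-.1,.017)))
    rep(n+" clamp",sel(n,(.45,-.06,.21),(.62,.05,.29)))
    # dark mark px near rail / bar
    p=P[n];im=d[n]["image"].max(-1)
    m=((p>(.5,.07,.17))&(p<(.72,.42,.25))).all(-1)&(im<60)
    rep(n+" mark",p[m])
```

```text
scene eyeplate 124 mean [0.4381 0.1192 0.1512] dir 107.8 sd [0.0038 0.0168] rect [436. 118.] [20. 56.] 13.6
scene eyetop 59 mean [0.4383 0.1177 0.1591] dir 108.1 sd [0.0042 0.0167] rect [436. 118.] [19. 56.] 10.5
scene eyetray 329 mean [0.4476 0.1269 0.0456] dir 130.5 sd [0.0131 0.0229] rect [449. 129.] [60. 89.] 45.1
scene hooktab 134 mean [0.4086 0.2966 0.163 ] dir 108.6 sd [0.0041 0.0132] rect [408. 295.] [20. 46.] 20.3
scene hookroof 109 mean [0.4159 0.3005 0.135 ] dir 129.4 sd [0.0088 0.0142] rect [407. 295.] [44. 44.] 16.5
scene hooktray 491 mean [0.4172 0.3036 0.0477] dir 127.2 sd [0.014  0.0214] rect [409. 296.] [66. 74.] 17.8
scene rail 345 mean [0.5956 0.2186 0.2229] dir 82.4 sd [0.0103 0.0819] rect [612. 210.] [277.  58.] 82.9
scene railfeet 887 mean [0.5883 0.1881 0.0104] dir 81.1 sd [0.0591 0.1343] rect [575. 199.] [397. 250.] 89.9
scene bar 268 mean [0.6299 0.2033 0.1889] dir 78.5 sd [0.012  0.0905] rect [629. 212.] [277.  58.] 76.6
scene peg 130 mean [ 0.606  -0.2144  0.2067] dir 174.9 sd [0.0081 0.0345] rect [ 593. -219.] [ 37. 106.] 89.2
scene pegbase 580 mean [ 0.58
[... 866 characters left out ...]
232] dir 83.0 sd [0.0082 0.0797] rect [612. 213.] [272.  58.] 83.4
top railfeet 1026 mean [0.5792 0.1885 0.0105] dir 85.3 sd [0.0553 0.1394] rect [575. 201.] [250. 398.] 0.0
top bar 382 mean [0.6303 0.2023 0.1886] dir 80.9 sd [0.0095 0.0868] rect [625. 211.] [278.  54.] 77.3
top peg 249 mean [ 0.602  -0.2167  0.2071] dir 174.4 sd [0.0067 0.0339] rect [ 592. -217.] [ 30. 106.] 85.7
top pegbase 1318 mean [ 0.5834 -0.2097  0.0117] dir -173.7 sd [0.0352 0.0465] rect [ 586. -200.] [199. 268.] 89.9
top clamp 88 mean [0.5536 0.0008 0.2398] dir 92.3 sd [0.0048 0.0059] rect [556.   1.] [20. 20.] 88.9
top mark 72 mean [0.611  0.2532 0.1946] dir 80.1 sd [0.0234 0.1012] rect [613. 220.] [285.  57.] 83.7
```

Run:
```python
import pickle,cv2,numpy as np
from h import *
d=pickle.load(open("c0.pkl","rb"))
for n in d:
    p=cloud(d[n])
    def fit(t,lo,hi,w):
        q=p[((p>lo)&(p<hi)).all(-1)];k=q
        for i in range(6):
            vx,vy,x,y=cv2.fitLine(k[:,:2].astype(np.float32),cv2.DIST_HUBER,0,.003,.001).ravel()
            nn=np.array([-vy,vx]);e=(q[:,:2]-[x,y])@nn;k=q[abs(e)<max(w,.02-.004*i)]
        s=(k[:,:2]-[x,y])@[vx,vy]
        A=np.array([x,y])+s.min()*np.array([vx,vy]);B=np.array([x,y])+s.max()*np.array([vx,vy])
        e=(k[:,:2]-[x,y])@nn
        print(n,t,len(k),"ang",np.degrees(np.arctan2(vy,vx)).round(2),"ends",A.round(4),B.round(4),"edge mid",(np.percentile(e,[3,97])*1000).round(1),"z",np.percentile(k[:,2],[5,50,95]).round(4))
    fit("rail",(.54,.09,.208),(.66,.335,.228),.007)
    fit("railfull",(.54,.05,.208),(.66,.40,.233),.007)
    fit("bar",(.6,.1,.176),(.68,.32,.196),.006)
    fit("peg",(.5,-.3,.197),(.615,-.1,.213),.007)
    fit("pegfull",(.5,-.3,.197),(.715,-.1,.215),.012)
    # pixel blackness near rail
    im=d[n]["image"].astype(int).max(-1)
    m=((p>(.54,.06,.17))&(p<(.72,.42,.26))).all(-1)&(im<45)
    v,u=np.nonzero(m)
    for a,b in zip(u,v):print((a,b),p[b,a].round(3),im[b,a],end=" ")
    print()
```

```text
scene rail 257 ang 83.71 ends [0.5794 0.0908] [0.6063 0.3346] edge mid [-5.1  5.9] z [0.2162 0.2231 0.2271]
scene railfull 350 ang 83.66 ends [0.5777 0.0753] [0.6099 0.3648] edge mid [-5.1  6. ] z [0.2135 0.2233 0.2295]
scene bar 169 ang 83.46 ends [0.6246 0.1006] [0.6496 0.3191] edge mid [-4.6  4.8] z [0.1836 0.189  0.1933]
scene peg 54 ang -5.09 ends [ 0.5403 -0.2085] [ 0.6149 -0.2151] edge mid [-5.6  6. ] z [0.2019 0.2069 0.2119]
scene pegfull 110 ang -4.04 ends [ 0.5402 -0.2093] [ 0.6467 -0.2168] edge mid [-10.3   9.6] z [0.1992 0.2072 0.2137]

top rail 438 ang 83.62 ends [0.5754 0.0907] [0.6026 0.3347] edge mid [-6.3  5. ] z [0.2185 0.2231 0.2267]
top railfull 550 ang 83.76 ends [0.5749 0.0806] [0.6058 0.3631] edge mid [-6.1  5.2] z [0.2184 0.2235 0.2285]
top bar 274 ang 83.9 ends [0.6227 0.1006] [0.6461 0.3195] edge mid [-4.5  4.2] z [0.1835 0.1889 0.1939]
top peg 120 ang -5.85 ends [ 0.5393 -0.2107] [ 0.6149 -0.2185] edge mid [-5.1  4.5] z [0.2022 0.2075 0.2112]
top pegfull 217 ang -5.83 ends [ 0.5394 -0.2105] [ 0.643  -0.2211] edge mid [-10.1  10.2] z [0.2023 0.2076 0.2122]
(
[... 1023 characters left out ...]
np.int64(176), np.int64(180)) [0.639 0.277 0.194] 41 (np.int64(177), np.int64(180)) [0.639 0.274 0.195] 40 (np.int64(174), np.int64(181)) [0.637 0.282 0.192] 40 (np.int64(175), np.int64(181)) [0.637 0.279 0.192] 39 (np.int64(176), np.int64(181)) [0.637 0.277 0.19 ] 38 (np.int64(177), np.int64(181)) [0.637 0.275 0.191] 39 (np.int64(252), np.int64(204)) [0.575 0.081 0.179] 43 (np.int64(251), np.int64(205)) [0.57  0.082 0.195] 44 (np.int64(252), np.int64(205)) [0.573 0.081 0.179] 42 (np.int64(249), np.int64(206)) [0.57  0.089 0.177] 43 (np.int64(250), np.int64(206)) [0.571 0.086 0.173] 43 (np.int64(251), np.int64(206)) [0.569 0.083 0.183] 43 (np.int64(252), np.int64(206)) [0.57  0.081 0.177] 41
```

The eye carrier is at about (0.436, 0.117), yaw 16°, and the hook carrier at (0.406, 0.294), yaw 16.5°, with its mouth away from the robot. The mark is near the rail's +y end. Next is a planner helper.

```bash
cat > plan.py <<'E'
import sys,numpy as np
from scipy.spatial.transform import Rotation as R
def down(yaw):  # tool y axis at world yaw (deg), z down
    a=np.radians(yaw);y=np.array([np.cos(a),np.sin(a),0]);z=np.array([0,0,-1.]);return R.from_matrix(np.stack([np.cross(y,z),y,z],1))
def plan(wps,jaw,step=.038,p=None,r=None):
    "wps: list of (x,y,z,yaw[,step]); prints rows in groups of 5"
    if p is None:
        from workcell import bot
        s=bot.read_state();p=s["tool_pos"];r=R.from_rotvec(s["tcp_rot"])
        m=r.as_matrix();print("now",p.round(4),"yaw",np.degrees(np.arctan2(m[1,1],m[0,1])).round(2),"tilt",m[2,:2].round(3),"q",s["q"].round(2),"F",s["wrist_force"].round(1),"w",round(s["width"]*85.4,1),"g",s["grip_force"],"t",round(s["time"],2))
    rows=[]
    for w in wps:
        t=np.array(w[:3]);g=down(w[3]);st=w[4] if len(w)>4 else step
        d=(r.inv()*g).as_rotvec();n=int(max(1,np.ceil(np.linalg.norm(t-p)/st),np.ceil(np.linalg.norm(d)/.12)))
        for i in range(n):
            k=n-i;d=(r.inv()*g).as_rotvec()/k;s=r.inv().apply(t-p)/k
            row=np.r_[np.round(d/.5,3),np.round(s/.1,3)];rows.append(row.tolist()+[jaw])
            p=p+r.apply(row[3:6]*.1);r=r*R.from_rotvec(row[:3]*.5)
    for i in range(0,len(rows),5):print(str([rows[i:i+5]]).replace(" ",""))
    return p,r
E
python3 -c "
from plan import *
plan([(.42,-.32,.33,-32),(.436,.117,.30,16)],50)"
```

```text
now [ 0.1569 -0.6558  0.2301] yaw -76.55 tilt [ 0.    -0.002] q [-1.37  0.26  1.61 -0.    1.27 -0.04] F [-0.3  0.1  0.4] w 85.4 g 0.0 t 0.1
[[[-0.0,-0.0,-0.13,0.278,-0.221,-0.083,50],[-0.0,-0.0,-0.13,0.292,-0.203,-0.083,50],[-0.0,-0.0,-0.129,0.305,-0.183,-0.083,50],[-0.0,-0.0,-0.13,0.316,-0.163,-0.083,50],[-0.0,-0.0,-0.129,0.326,-0.143,-0.083,50]]]
[[[-0.001,-0.0,-0.13,0.334,-0.121,-0.083,50],[-0.0,-0.0,-0.129,0.342,-0.099,-0.083,50],[-0.0,-0.0,-0.13,0.347,-0.077,-0.083,50],[-0.001,-0.001,-0.129,0.351,-0.054,-0.082,50],[-0.0,-0.0,-0.13,0.354,-0.032,-0.083,50]]]
[[[-0.001,-0.001,-0.129,0.356,-0.008,-0.083,50],[-0.0,-0.0,-0.13,0.355,0.014,-0.083,50],[-0.0,-0.0,-0.14,0.316,-0.182,0.025,50],[-0.0,-0.0,-0.14,0.328,-0.159,0.025,50],[-0.0,-0.0,-0.14,0.338,-0.136,0.025,50]]]
[[[-0.0,-0.0,-0.139,0.347,-0.112,0.025,50],[-0.0,-0.0,-0.14,0.354,-0.087,0.025,50],[-0.0,-0.0,-0.139,0.359,-0.062,0.025,50],[-0.0,-0.0,-0.14,0.362,-0.037,0.025,50],[-0.0,-0.0,-0.139,0.364,-0.012,0.025,50]]]
[[[-0.0,-0.0,-0.14,0.364,0.013,0.025,50],[-0.0,-0.0,-0.139,0.363,0.039,0.025,50],[-0.0,-0.0,-0.14,0.359,0.064,0.026,50],[0.0,-0.0,-0.139,0.353,0.088,0.025,50]]]
```

>>> play_rows(moves=[[[0,0,-0.13,0.28,-0.22,-0.08,50],[0,0,-0.13,0.29,-0.2,-0.08,50],[0,0,-0.13,0.305,-0.18,-0.08,50],[0,0,-0.13,0.315,-0.16,-0.08,50],[0,0,-0.13,0.325,-0.14,-0.08,50]]])

```text
time: 0.52
tool_pos: [0.2674, -0.5161, 0.2709]
tcp_rot: [-3.017, -0.871, 0.0]
wrist_force: [1.2, -0.4, 0.1]
width: 0.586
grip_force: 0.0
```

>>> play_rows(moves=[[[0,0,-0.13,0.335,-0.12,-0.08,50],[0,0,-0.13,0.34,-0.1,-0.08,50],[0,0,-0.13,0.345,-0.075,-0.08,50],[0,0,-0.13,0.35,-0.055,-0.08,50],[0,0,-0.13,0.355,-0.03,-0.08,50]]])

```text
time: 0.93
tool_pos: [0.3768, -0.3763, 0.3112]
tcp_rot: [-2.837, -1.349, 0.0]
wrist_force: [0.7, -0.0, 0.1]
width: 0.582
grip_force: 0.0
```

>>> play_rows(moves=[[[0,0,-0.13,0.355,-0.01,-0.08,50],[0,0,-0.13,0.355,0.015,-0.08,50],[0,0,-0.14,0.315,-0.18,0.025,50],[0,0,-0.14,0.33,-0.16,0.025,50],[0,0,-0.14,0.34,-0.135,0.025,50]]])

```text
time: 1.35
tool_pos: [0.4238, -0.2108, 0.3193]
tcp_rot: [-2.567, -1.81, 0.0]
wrist_force: [1.2, 0.4, -0.1]
width: 0.586
grip_force: 0.0
```

>>> play_rows(moves=[[[0,0,-0.14,0.345,-0.11,0.025,50],[0,0,-0.14,0.355,-0.085,0.025,50],[0,0,-0.14,0.36,-0.06,0.025,50],[0,0,-0.14,0.36,-0.035,0.025,50],[0,0,-0.14,0.365,-0.01,0.025,50]]])

```text
time: 1.77
tool_pos: [0.4304, -0.0291, 0.3068]
tcp_rot: [-2.213, -2.229, 0.0]
wrist_force: [0.8, 0.8, 0.2]
width: 0.586
grip_force: 0.0
```

>>> play_rows(moves=[[[0,0,-0.14,0.365,0.015,0.025,50],[0,0,-0.14,0.36,0.04,0.025,50],[0,0,-0.14,0.36,0.065,0.025,50],[0,0,-0.14,0.35,0.09,0.025,50],[0,0,0,0,0,0,50]]])

```text
time: 2.18
tool_pos: [0.4353, 0.12, 0.2963]
tcp_rot: [-1.872, -2.519, -0.002]
wrist_force: [-0.2, 0.1, 1.4]
width: 0.585
grip_force: 0.0
```

```bash
python3 -c "
from plan import *
plan([(.436,.117,.20,16),(.436,.117,.128,16,.025)],50)
from workcell import vision
import cv2
from h import *
c=vision.read_camera('wrist');p=cloud(c)
for t,lo,hi in (('eye',(.36,.05,.15),(.5,.18,.17)),('tray',(.36,.05,.02),(.5,.18,.08))):
  q=p[((p>lo)&(p<hi)).all(-1)]
  if len(q)>9: print(t,len(q),cv2.minAreaRect(q[:,:2].astype(np.float32)*1000),q.mean(0))
"
```

```text
now [0.4353 0.12   0.2963] yaw 16.76 tilt [ 0.003 -0.001] q [ 0.21 -0.21  1.97  0.    1.38 -0.08] F [-0.2  0.1  1.4] w 49.9 g 0.0 t 2.18
[[[-0.001,-0.002,0.009,-0.011,-0.0,0.321,50],[-0.0,-0.002,0.009,-0.011,-0.001,0.321,50],[-0.001,-0.003,0.009,-0.011,-0.001,0.321,50],[0.0,0.0,-0.0,0.0,0.0,0.24,50],[0.0,0.0,-0.0,0.0,0.0,0.24,50]]]
[[[0.0,0.0,-0.0,0.0,0.0,0.24,50]]]
eye 623 ((437.51904296875, 117.97024536132812), (7.5628886222839355, 55.731651306152344), 16.66998291015625) [0.43672854 0.11994981 0.15909497]
tray 2396 ((437.3527526855469, 117.79679870605469), (60.11054992675781, 72.42889404296875), 15.893176078796387) [0.43571661 0.12336121 0.05379532]
```

>>> play_rows(moves=[[[0,-0.002,0.005,-0.01,0.005,0.32,50],[0,-0.002,0.005,-0.01,0.005,0.32,50],[0,-0.003,0.005,-0.01,0,0.32,50],[0,0,0,0,0,0.24,50],[0,0,0,0,0,0.24,50]]])

```text
time: 2.65
tool_pos: [0.4374, 0.1104, 0.1514]
tcp_rot: [1.895, 2.503, -0.006]
wrist_force: [-0.7, 0.7, -0.0]
width: 0.587
grip_force: 0.0
```

>>> play_rows(moves=[[[0,0,0,0,0,0.24,50],[0,0,0,0,0,0,50],[0,0,0,0,0,0,0],[0,0,0,0,0,0,0],[0,0,0,0,0,0,0]]], newtons=40)

```text
time: 3.07
tool_pos: [0.4399, 0.1116, 0.1313]
tcp_rot: [1.892, 2.502, 0.001]
wrist_force: [0.7, -0.5, 0.7]
width: 0.167
grip_force: 0.0
```

>>> play_rows(moves=[[[0,0,0,0,0,0,0],[0,0,0,0,0,0,0],[0,0,0,0,0,0,0],[0,0,0,0,0,0,0],[0,0,0,0,0,0,0]]])

```text
time: 3.48
tool_pos: [0.4399, 0.1118, 0.1312]
tcp_rot: [1.89, 2.502, 0.001]
wrist_force: [0.1, -0.9, 5.8]
width: 0.087
grip_force: 44.2
```

```bash
python3 -c "
from plan import *
p,r=plan([],0) or 0
"
python3 -c "
from plan import *
plan([(.437,.118,.36,16),(.46,-.0,.36,8),(.506,-.206,.36,-5.5),(.506,-.206,.233+.002,-5.5,.03)],0)
"
```

```text
now [0.4399 0.1118 0.1312] yaw 15.85 tilt [-0.004  0.004] q [ 0.2  -0.07  2.17 -0.    1.04 -0.08] F [ 0.1 -0.9  5.8] w 7.4 g 44.2296302318573 t 3.48
now [0.4399 0.1118 0.1312] yaw 15.85 tilt [-0.004  0.004] q [ 0.2  -0.07  2.17 -0.    1.04 -0.08] F [ 0.1 -0.9  5.8] w 7.4 g 44.2296302318573 t 3.48
[[[0.001,0.001,-0.001,0.008,-0.0,-0.327,0],[0.001,0.001,-0.001,0.008,-0.001,-0.327,0],[0.001,0.001,-0.001,0.009,-0.001,-0.327,0],[0.001,0.001,-0.001,0.009,-0.001,-0.327,0],[0.001,0.002,-0.0,0.009,-0.001,-0.327,0]]]
[[[0.001,0.001,-0.001,0.009,-0.001,-0.327,0],[0.001,0.002,-0.0,0.01,-0.001,-0.326,0],[0.0,-0.0,0.07,-0.299,-0.026,-0.0,0],[0.0,-0.0,0.07,-0.3,-0.016,-0.0,0],[0.0,-0.0,0.07,-0.301,-0.005,-0.0,0]]]
[[[0.0,-0.0,0.069,-0.301,0.006,-0.0,0],[0.0,-0.0,0.079,-0.351,0.028,-0.0,0],[0.0,-0.0,0.078,-0.349,0.042,-0.0,0],[0.0,-0.0,0.079,-0.347,0.056,-0.0,0],[0.0,-0.0,0.078,-0.345,0.069,-0.0,0]]]
[[[0.0,-0.0,0.079,-0.342,0.083,-0.0,0],[0.0,-0.0,0.078,-0.338,0.095,-0.001,0],[0.0,-0.0,0.0,-0.0,0.0,0.25,0],[0.0,-0.0,0.0,-0.0,0.0,0.25,0],[0.0,-0.0,0.0,-0.0,0.0,0.25,0]]]
[[[0.0,-0.0,0.0,-0.0,0.0,0.25,0],[0.0,-0.0,0.0,-0.001,0.0,0.25,0]]]
```

>>> play_rows(moves=[[[0,0,0,0,0,-0.15,0],[0,0,0,0,0,-0.32,0],[0,0,0,0,0,-0.33,0],[0,0,0,0,0,-0.33,0],[0,0,0,0,0,-0.33,0]]])

```text
time: 3.9
tool_pos: [0.4372, 0.1122, 0.2762]
tcp_rot: [1.893, 2.505, -0.005]
wrist_force: [0.4, 0.2, -1.9]
width: 0.083
grip_force: 43.0
```

>>> play_rows(moves=[[[0,0,0,0,0,-0.33,0],[0,0,0,0,0,-0.33,0],[0,0,0,0,0,-0.15,0],[0,0,0.07,-0.28,-0.026,0,0],[0,0,0.07,-0.3,-0.016,0,0]]])

```text
time: 4.32
tool_pos: [0.4492, 0.056, 0.3584]
tcp_rot: [1.975, 2.437, 0.001]
wrist_force: [0.7, -0.5, -1.2]
width: 0.082
grip_force: 43.0
```

>>> play_rows(moves=[[[0,0,0.07,-0.3,-0.005,0,0],[0,0,0.07,-0.3,0.005,0,0],[0,0,0.08,-0.35,0.03,0,0],[0,0,0.08,-0.35,0.04,0,0],[0,0,0.08,-0.345,0.055,0,0]]])

```text
time: 4.73
tool_pos: [0.4822, -0.1078, 0.3567]
tcp_rot: [2.203, 2.236, -0.003]
wrist_force: [0.9, 0.9, -2.4]
width: 0.081
grip_force: 43.0
```

>>> play_rows(moves=[[[0,0,0.075,-0.345,0.07,0,0],[0,0,0.075,-0.34,0.085,0,0],[0,0,0.075,-0.34,0.095,0,0],[0,0,0,-0.05,0,0.05,0],[0,0,0,0,0,0,0]]])

```text
time: 5.15
tool_pos: [0.5042, -0.2162, 0.3504]
tcp_rot: [-2.328, -2.109, 0.005]
wrist_force: [-0.9, 0.7, -1.9]
width: 0.083
grip_force: 43.0
```

Run:
```python
from plan import *
from h import *
from workcell import bot,vision
import cv2
plan([(.5055,-.2125,.235,-5.5,.03)],0)
ims=[]
for n in ("wrist","top","scene"):
    c=vision.read_camera(n);p=cloud(c);ims.append(c["image"])
    for t,lo,hi in (('plate',(.4,-.3,.355),(.6,-.12,.41)),('peg',(.5,-.3,.195),(.72,-.1,.215)),('tray',(.4,-.3,.21),(.6,-.12,.30))):
      q=p[((p>lo)&(p<hi)).all(-1)]
      if len(q)>9: print(n,t,len(q),cv2.minAreaRect(q[:,:2].astype(np.float32)*1000),q.min(0).round(3),q.max(0).round(3))
cv2.imwrite("pics/w1.png",ims[0][:,:,::-1])
```

```text
now [ 0.5042 -0.2162  0.3504] yaw -5.67 tilt [-0.002 -0.002] q [-0.45 -0.03  1.71 -0.    1.46 -0.35] F [-0.9  0.7 -1.9] w 7.1 g 42.98395335674286 t 5.15
[[[-0.001,0.001,-0.001,0.01,0.003,0.288,0],[-0.001,0.001,-0.002,0.01,0.003,0.289,0],[-0.001,0.001,-0.001,0.01,0.003,0.288,0],[-0.001,0.001,-0.002,0.01,0.002,0.289,0]]]
wrist plate 17779 ((505.6920471191406, -209.85401916503906), (55.487953186035156, 87.20726013183594), 64.27500915527344) [ 0.462 -0.239  0.355] [ 0.55  -0.181  0.41 ]
wrist peg 2259 ((593.4117431640625, -216.1165771484375), (30.0266056060791, 105.66213989257812), 84.60567474365234) [ 0.541 -0.236  0.195] [ 0.647 -0.203  0.212]
wrist tray 7620 ((510.9952087402344, -209.8365936279297), (71.98898315429688, 71.23477935791016), 84.49565124511719) [ 0.472 -0.247  0.21 ] [ 0.547 -0.171  0.3  ]
top plate 38 ((492.68896484375, -196.06471252441406), (46.04961395263672, 17.64579963684082), 27.420177459716797) [ 0.469 -0.209  0.355] [ 0.511 -0.18   0.409]
top peg 230 ((592.7786865234375, -217.3951416015625), (30.60612678527832, 104.04264068603516), 85.83064270019531) [ 0.541 -0.235  0.197] [ 0.646 -0.203  0.214]
top tray 299 ((535.9788818359375, -206.84161376953125), (65.64960479736328, 124.62579345703125), 85.30317687988281) [ 0.472 -0.235  0.211] [ 0.598 -0.169  0.298]
scene plate 217 ((505.3383483886719, -200.36395263671875), (54.484649658203125, 83.28333282470703), 79.59945678710938) [ 0.461 -0.235  0.357] [ 0.541 -0.174  0.41 ]
scene peg 132 ((594.46826171875, -213.8587188720703), (35.41907501220703, 106.66645812988281), 86.74029541015625) [ 0.541 -0.234  0.196] [ 0.648 -0.199  0.214]
scene tray 524 ((525.3432006835938, -207.86016845703125), (79.76870727539062, 121.26074981689453), 52.32815170288086) [ 0.476 -0.248  0.21 ] [ 0.598 -0.163  0.3  ]
```

View pics/w1.png

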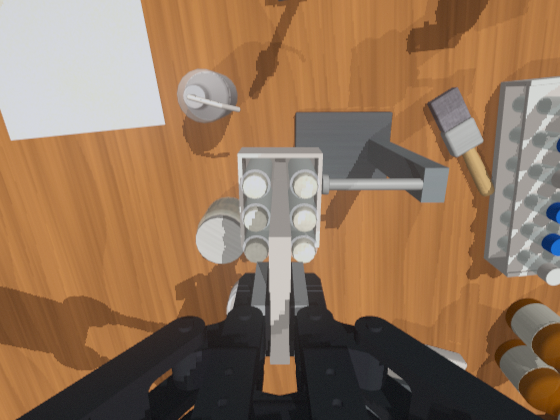

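The wrist view shows the peg head at (326,184), lined up with the gripped carrier, and the tray edge at column 320. I'll back off about 15 mm, descend, then measure the alignment.

>>> play_rows(moves=[[[0,0,0,0,-0.15,0,0],[-0.001,0.001,0,0.01,0,0.28,0],[-0.001,0.001,0,0.01,0,0.29,0],[-0.001,0.001,0,0,0,0.29,0],[-0.001,0.001,0,0,0,0.29,0]]])

```text
time: 5.72
tool_pos: [0.4906, -0.2096, 0.2372]
tcp_rot: [2.319, 2.112, 0.004]
wrist_force: [0.0, 0.1, -1.9]
width: 0.082
grip_force: 43.0
```

>>> play_rows(moves=[[[0,0,0,0,0,0,0],[0,0,0,0,0,0,0]]])

```text
time: 5.88
tool_pos: [0.4892, -0.2094, 0.2362]
tcp_rot: [-2.323, -2.114, -0.0]
wrist_force: [-0.4, 0.6, -0.5]
width: 0.086
grip_force: 43.0
```

Run:
```python
from plan import *
from h import *
from workcell import bot,vision
import cv2,pickle
plan([],0)
D={}
for n in ("wrist","scene","top"):
    c=vision.read_camera(n);p=cloud(c);D[n]=c
    q=p[((p>(.545,-.24,.195))&(p<(.612,-.19,.215))).all(-1)]
    if len(q)>9:
        f=cv2.fitLine(q[:,:2].astype(np.float32),cv2.DIST_HUBER,0,.003,.001).ravel()
        print(n,"peg",len(q),np.degrees(np.arctan2(f[1],f[0])),"y at .54",f[3]+(.54-f[2])*f[1]/f[0],"top z",np.percentile(q[:,2],[50,90,97]).round(4))
    for t,lo,hi in (('tray',(.43,-.29,.10),(.56,-.13,.19)),('plate',(.47,-.26,.245),(.51,-.17,.275)),('traytop',(.43,-.29,.125),(.56,-.13,.145))):
      q=p[((p>lo)&(p<hi)).all(-1)]
      if len(q)>9: print(n,t,len(q),cv2.minAreaRect(q[:,:2].astype(np.float32)*1000),q.min(0).round(3),q.max(0).round(3))
pickle.dump(D,open("c1.pkl","wb"))
im=D["scene"]["image"];u,v=proj(D["scene"],(.53,-.21,.2)).astype(int)
cv2.imwrite("pics/s2.png",cv2.resize(im[v-45:v+45,u-60:u+60],None,fx=6,fy=6,interpolation=3)[:,:,::-1])
```

```text
now [ 0.4892 -0.2094  0.2362] yaw -5.39 tilt [ 0. -0.] q [-0.45 -0.01  1.9   0.    1.25 -0.36] F [-0.4  0.6 -0.5] w 7.3 g 43.02406132221222 t 5.88
wrist peg 2232 -5.361452 y at .54 -0.20942059 top z [0.2064 0.2077 0.2085]
wrist tray 8526 ((473.9911804199219, -184.81021118164062), (104.0125732421875, 96.53118133544922), 85.15331268310547) [ 0.43  -0.241  0.1  ] [ 0.524 -0.13   0.19 ]
wrist plate 5815 ((490.7520751953125, -202.90525817871094), (31.617328643798828, 54.192100524902344), 19.977643966674805) [ 0.473 -0.232  0.245] [ 0.508 -0.175  0.275]
wrist traytop 2030 ((474.2601623535156, -185.13690185546875), (103.40701293945312, 95.83222198486328), 85.15331268310547) [ 0.43  -0.241  0.125] [ 0.524 -0.13   0.145]
scene peg 47 -5.0392747 y at .54 -0.20694627 top z [0.2081 0.2131 0.2135]
scene tray 497 ((478.4296875, -190.0349578857422), (82.35884094238281, 117.3203353881836), 63.85723114013672) [ 0.434 -0.247  0.101] [ 0.528 -0.132  0.189]
scene plate 97 ((498.24578857421875, -197.2283172607422), (43.686073303222656, 35.94120407104492), 56.928192138671875) [ 0.471 -0.22   0.245] [ 0.51  -0.171  0.275]
scene traytop 148 ((499.2546081542969, -180.24905395507812), (60.68379211425781, 117.87136840820312), 36.44649124145508) [ 0.453 -0.242  0.125] [ 0.528 -0.138  0.145]
top tray 265 ((467.15966796875, -183.13851928710938), (72.4403305053711, 109.47737884521484), 62.60728454589844) [ 0.43  -0.224  0.1  ] [ 0.525 -0.131  0.186]
top traytop 106 ((467.5311279296875, -183.42848205566406), (72.33518981933594, 108.63265228271484), 62.78836441040039) [ 0.431 -0.224  0.125] [ 0.525 -0.131  0.145]
```

View pics/s2.png

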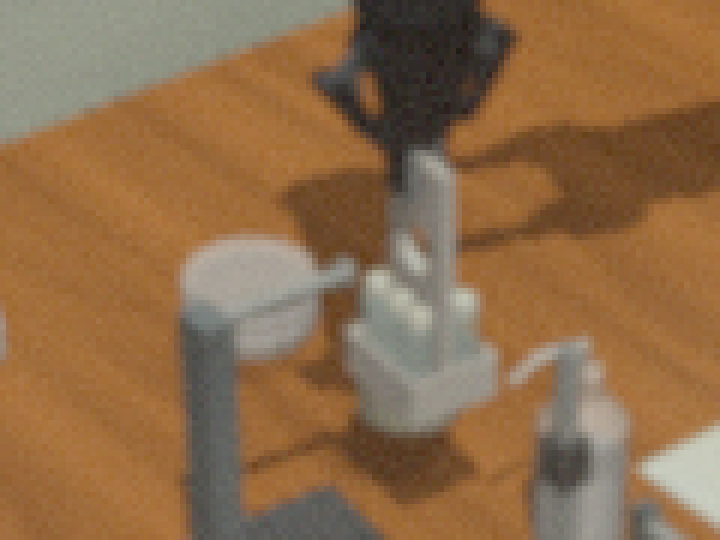

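Run:
```python
import pickle,cv2,numpy as np
from h import *
D=pickle.load(open("c1.pkl","rb"))
a=np.radians(-5.4);X=np.array([np.cos(a),np.sin(a)]);Y=np.array([-X[1],X[0]])
for n in D:
    p=cloud(D[n])
    for t,z0,z1 in (("tray",.11,.14),("vials",.15,.18),("plate",.19,.21),("platehi",.225,.27),("bottle",.145,.155)):
        q=p[((p>(.44,-.26,z0))&(p<(.534,-.155 if t!="bottle" else -.05,z1))).all(-1)]
        if len(q)<8:continue
        r=(q[:,:2]-[.489,-.2046]);x,y=r@X*1000,r@Y*1000
        print(n,t,len(q),"x",np.percentile(x,[1,99]).round(1),"y",np.percentile(y,[1,99]).round(1))
```

```text
wrist tray 2066 x [-28.4  31.2] y [-29.2  38.3]
wrist vials 4898 x [-22.4  25.3] y [-25.1  33.2]
wrist plate 148 x [-2.6  5.2] y [29.3 30.2]
wrist platehi 5541 x [-15.3  17.7] y [-25.1  29.8]
wrist bottle 584 x [-54.8  25.1] y [-15.6  67.3]
scene tray 195 x [-27.5  35.2] y [-34.3  42.1]
scene vials 180 x [-18.6  29.7] y [-26.3  38. ]
scene plate 42 x [-3.3  9.8] y [-29.4  31.6]
scene platehi 134 x [-15.8  21. ] y [-21.6  33.2]
scene bottle 48 x [-48.8  30.3] y [-18.4  67.7]
top tray 114 x [-26.5  32.7] y [-19.1  36.9]
top vials 68 x [-19.9  26.2] y [-12.7  31.8]
top bottle 26 x [-54.7  20.8] y [-16.   65.2]
```

>>> play_rows(moves=[[[0,0,0,-0.018,0,0,0],[0,0,0,0,0.15,0,0],[0,0,0,0,0.12,0,0],[0,0,0,0,0.12,0,0],[0,0,0,0,0,0,0]]])

```text
time: 6.45
tool_pos: [0.5319, -0.2176, 0.2387]
tcp_rot: [2.321, 2.109, 0.005]
wrist_force: [0.3, -0.5, -2.2]
width: 0.085
grip_force: 43.0
```

>>> play_rows(moves=[[[0,0,0,0,0.1,0,0],[0,0,0,0,0.1,0,0],[0,0,0,0,0.1,0,0],[0,0,0,0,0,0,0],[0,0,0,0,0,0,0]]])

```text
time: 6.87
tool_pos: [0.5594, -0.2198, 0.2374]
tcp_rot: [2.323, 2.111, 0.001]
wrist_force: [-1.2, 0.4, -1.6]
width: 0.088
grip_force: 43.0
```

```bash
python3 -c "
from plan import *
plan([],0)"
```

```text
now [ 0.5594 -0.2198  0.2374] yaw -5.48 tilt [-0.001  0.003] q [-0.42  0.12  1.76 -0.    1.26 -0.32] F [-1.2  0.4 -1.6] w 7.5 g 43.045669198036194 t 6.87
```

>>> play_rows(moves=[[[0,0,0,0.018,0.09,0,0],[0,0,0,0,0.09,0,0],[0,0,0,0,0,0.04,0],[0,0,0,0,0,0.03,0],[0,0,0,0,0,0,0]]])

```text
time: 7.28
tool_pos: [0.5763, -0.2195, 0.2294]
tcp_rot: [2.324, 2.112, 0.0]
wrist_force: [0.2, -0.1, -2.1]
width: 0.082
grip_force: 43.0
```

>>> play_rows(moves=[[[0,0,0,0,0,0.015,0],[0,0,0,0,0,0.01,0],[0,0,0,0,0,0,0],[0,0,0,0,0,0,0]]])

```text
time: 7.62
tool_pos: [0.5768, -0.2198, 0.2282]
tcp_rot: [2.323, 2.11, 0.002]
wrist_force: [0.1, 0.2, -2.6]
width: 0.084
grip_force: 43.0
```

```bash
python3 -c "
from plan import *
plan([],0)"
```

```text
now [ 0.5768 -0.2198  0.2282] yaw -5.51 tilt [-0.001  0.003] q [-0.4   0.16  1.74 -0.    1.24 -0.31] F [ 0.1  0.2 -2.6] w 7.1 g 43.04117739200592 t 7.62
```

>>> play_rows(moves=[[[0,0,0,0,0,0.015,0],[0,0,0,0,0,0,0],[0,0,0,0,0,0,0]]])

```text
time: 7.87
tool_pos: [0.577, -0.2198, 0.2267]
tcp_rot: [2.323, 2.11, 0.002]
wrist_force: [-0.2, 0.7, -1.4]
width: 0.09
grip_force: 43.0
```

>>> play_rows(moves=[[[0,0,0,0,0,0.01,0],[0,0,0,0,0,0,0],[0,0,0,0,0,0,0]]])

```text
time: 8.12
tool_pos: [0.5772, -0.2199, 0.2262]
tcp_rot: [2.323, 2.11, 0.002]
wrist_force: [-1.0, -1.0, -0.1]
width: 0.082
grip_force: 43.4
```

>>> play_rows(moves=[[[0,0,0,0,0,0.006,0],[0,0,0,0,0,0,0],[0,0,0,0,0,0,9],[0,0,0,0,0,0,12],[0,0,0,0,0,0,20]]])

```text
time: 8.53
tool_pos: [0.5771, -0.2198, 0.2249]
tcp_rot: [2.323, 2.11, 0.002]
wrist_force: [-0.6, 1.1, -0.3]
width: 0.232
grip_force: 0.0
```

>>> play_rows(moves=[[[0,0,0,0,0,0,45],[0,0,0,0,0,0,45],[0,0,0,0,0,-0.1,45],[0,0,0,0,0,-0.3,45],[0,0,0,0,0,-0.35,45]]])

```text
time: 8.95
tool_pos: [0.5751, -0.2189, 0.2981]
tcp_rot: [-2.324, -2.11, 0.002]
wrist_force: [0.5, -0.5, 0.7]
width: 0.527
grip_force: 0.0
```

>>> play_rows(moves=[[[0,0,0,0,0,-0.35,45],[0,0,0,0,0,-0.2,45],[0,0,0,0,0,0,45]]])

```text
time: 9.2
tool_pos: [0.5791, -0.2207, 0.3635]
tcp_rot: [2.315, 2.103, 0.01]
wrist_force: [-0.5, -0.7, 0.9]
width: 0.525
grip_force: 0.0
```

Run:
```python
from plan import *
from h import *
from workcell import vision
import cv2
plan([(.50,-.05,.36,0),(.44,.12,.36,8),(.407,.294,.32,16.5)],45)
a=np.radians(-5.4);X=np.array([np.cos(a),np.sin(a)]);Y=np.array([-X[1],X[0]])
c=vision.read_camera("wrist");p=cloud(c)
for t,z0,z1 in (("top",.245,.275),("tray",.09,.13),("peg",.198,.212)):
    q=p[((p>(.5,-.3,z0))&(p<(.66,-.13,z1))).all(-1)]
    r=(q[:,:2]-[.541,-.2096])
    if len(q)>5: print(t,len(q),np.percentile(r@X,[1,99]).round(4),np.percentile(r@Y,[1,99]).round(4),np.percentile(q[:,2],[50,98]).round(4))
cv2.imwrite("pics/w3.png",c["image"][:,:,::-1])
c=vision.read_camera("scene");im=c["image"];u,v=proj(c,(.57,-.21,.18)).astype(int)
cv2.imwrite("pics/s3.png",np.hstack([cv2.resize(im[v-45:v+45,u-45:u+45],(400,400),interpolation=3),cv2.resize(cv2.imread("pics/w3.png")[:,:,::-1],(400,400))])[:,:,::-1])
```

```text
now [ 0.5791 -0.2207  0.3635] yaw -5.5 tilt [-0.005  0.015] q [-0.4   0.1   1.56 -0.    1.47 -0.31] F [-0.5 -0.7  0.9] w 44.9 g 0.0 t 9.2
[[[0.006,0.002,-0.038,0.325,-0.19,0.003,45],[0.006,0.002,-0.038,0.328,-0.184,0.003,45],[0.006,0.002,-0.039,0.332,-0.178,0.004,45],[0.006,0.003,-0.038,0.335,-0.171,0.006,45],[0.005,0.002,-0.039,0.338,-0.165,0.006,45]]]
[[[0.0,0.0,-0.056,0.34,-0.12,-0.0,45],[0.0,0.0,-0.056,0.343,-0.111,-0.0,45],[0.0,0.0,-0.056,0.346,-0.101,-0.0,45],[0.0,0.0,-0.056,0.349,-0.091,-0.0,45],[0.0,0.0,-0.055,0.351,-0.081,-0.0,45]]]
[[[0.0,0.0,-0.059,0.354,-0.017,0.08,45],[0.0,0.0,-0.059,0.354,-0.007,0.08,45],[0.0,0.0,-0.06,0.354,0.004,0.08,45],[0.0,0.0,-0.059,0.354,0.015,0.08,45],[0.0,0.0,-0.06,0.354,0.025,0.079,45]]]
top 811 [0.0339 0.0417] [-0.0267  0.0285] [0.2541 0.2556]
tray 1229 [0.0083 0.1026] [-0.036   0.0344] [0.1192 0.1282]
peg 1842 [0.0013 0.1045] [-0.0166  0.0275] [0.2069 0.2102]
```

View pics/s3.png

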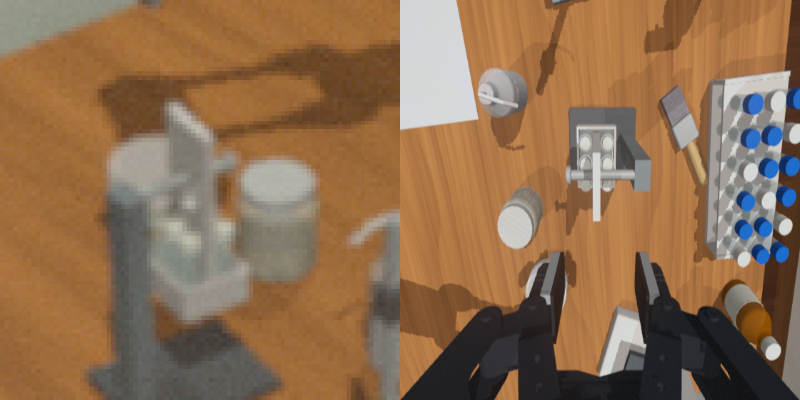

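The eye carrier hangs on the peg: its plate is 38 mm behind the tip and its top is at z 0.255, as expected. Next is the hook carrier.

>>> play_rows(moves=[[[0.006,0.002,-0.038,0.325,-0.19,0,45],[0.006,0.002,-0.038,0.33,-0.185,0,45],[0.006,0.002,-0.038,0.33,-0.18,0,45],[0.006,0.002,-0.038,0.335,-0.17,0,45],[0.006,0.002,-0.038,0.34,-0.165,0,45]]])

```text
time: 9.72
tool_pos: [0.4954, -0.0473, 0.353]
tcp_rot: [-2.212, -2.21, 0.012]
wrist_force: [1.2, 1.5, 0.3]
width: 0.53
grip_force: 0.0
```

>>> play_rows(moves=[[[0,0,-0.056,0.34,-0.12,0,45],[0,0,-0.056,0.345,-0.11,0,45],[0,0,-0.056,0.345,-0.1,0,45],[0,0,-0.056,0.35,-0.09,0,45],[0,0,-0.056,0.35,-0.08,0,45]]])

```text
time: 10.13
tool_pos: [0.436, 0.1227, 0.3548]
tcp_rot: [-2.052, -2.361, 0.011]
wrist_force: [0.2, 1.3, 0.1]
width: 0.527
grip_force: 0.0
```

>>> play_rows(moves=[[[0,0,-0.06,0.35,-0.02,0.08,45],[0,0,-0.06,0.35,-0.01,0.08,45],[0,0,-0.06,0.35,0.005,0.08,45],[0,0,-0.06,0.35,0.015,0.08,45],[0,0,-0.06,0.35,0.025,0.08,45]]])

```text
time: 10.55
tool_pos: [0.4026, 0.2947, 0.3156]
tcp_rot: [-1.869, -2.51, 0.011]
wrist_force: [1.2, -1.0, -0.2]
width: 0.528
grip_force: 0.0
```

>>> play_rows(moves=[[[0,0,0,0,0,0,45],[0,0,0,0,0,0,45],[0,0,0,0,0,0,45]]])

```text
time: 10.8
tool_pos: [0.4037, 0.293, 0.3165]
tcp_rot: [-1.87, -2.509, 0.011]
wrist_force: [-0.1, -1.0, 0.7]
width: 0.524
grip_force: 0.0
```

Run:
```python
from h import *
from workcell import vision
import cv2
c=vision.read_camera("wrist");p=cloud(c)
t0=None
for t,z0,z1 in (("tab",.15,.18),("roof",.125,.142),("tray",.015,.08)):
    q=p[((p>(.33,.2,z0))&(p<(.49,.38,z1))).all(-1)]
    if len(q)>5:
        r=cv2.minAreaRect(q[:,:2].astype(np.float32)*1000);print(t,len(q),np.round(r[0],1),np.round(r[1],1),round(r[2],2),q[:,2].max())
        if t=="tab":t0=r
from plan import *
yaw=t0[2] if t0[1][0]<t0[1][1] else t0[2]-90
x,y=np.array(t0[0])/1000
plan([(x,y,.21,yaw),(x,y,.145,yaw,.025)],45)
cv2.imwrite("pics/w4.png",c["image"][:,:,::-1])
```

```text
tab 645 [407.3 295.4] [ 9.8 43.5] 16.93 0.17497115862924437
roof 1386 [407.3 295.4] [39.8 43.9] 16.51 0.1409080390768619
tray 1118 [407.2 295.3] [60. 72.] 16.87 0.07999963507811547
now [0.4041 0.2927 0.3171] yaw 16.52 tilt [ 0.006 -0.011] q [ 0.57 -0.11  1.85  0.01  1.41  0.28] F [ 0. -1. -1.] w 45.0 g 0.0 t 10.85
[[[-0.008,-0.004,-0.005,0.003,0.017,0.357,45],[-0.007,-0.004,-0.005,0.004,0.015,0.357,45],[-0.008,-0.005,-0.004,0.005,0.014,0.357,45],[0.0,0.0,-0.0,0.0,0.0,0.217,45],[0.0,0.0,-0.0,0.0,0.0,0.217,45]]]
[[[0.0,0.0,-0.0,0.0,0.0,0.216,45]]]
```

View pics/w4.png

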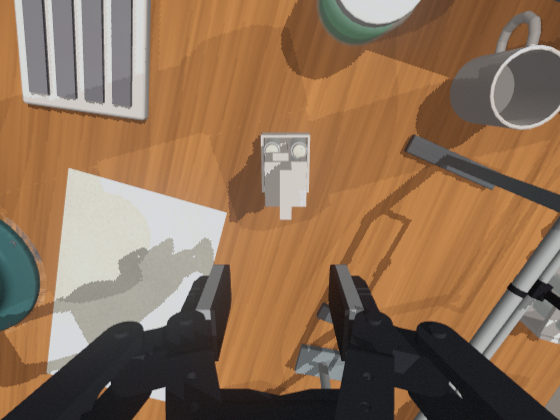

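Run:
```python
from h import *
from workcell import vision
import cv2,pickle
d=pickle.load(open("c0.pkl","rb"))
a=np.radians(16.8);X=np.array([np.cos(a),np.sin(a)]);Y=np.array([-X[1],X[0]])
for n in d:
    p=cloud(d[n])
    for z0,z1 in((.084,.102),(.108,.126)):
        q=p[((p>(.35,.24,z0))&(p<(.46,.35,z1))).all(-1)];r=q[:,:2]-[.4073,.2954]
        k=abs(r@Y)<.018;print(n,z0,k.sum(),"x pcts mm",(np.percentile((r@X)[k],[5,25,50,75,95])*1000).round() if k.sum() else "")
im=cv2.imread("pics/w4.png").astype(int).max(-1)
c=vision.read_camera("wrist");p=cloud(c)
m=(c["image"].max(-1)<45)&((p>(.56,.1,.17))&(p<(.68,.36,.24))).all(-1)
q=p[m];ra=np.radians(-6.35);RX=np.array([np.cos(ra),np.sin(ra)]);RY=np.array([-RX[1],RX[0]])
r=p[((p>(.56,.1,.205))&(p<(.63,.35,.23))).all(-1)]
f=cv2.fitLine(r[:,:2].astype(np.float32),cv2.DIST_HUBER,0,.003,.001).ravel();print("rail",len(r),f,np.degrees(np.arctan2(f[1],f[0])))
rr=(r[:,:2]-f[2:])@np.array([-f[1],f[0]]);print((np.percentile(rr,[3,97])*1000).round(1))
for t,k in (("ring",(q[:,2]>.208)),("ptr",q[:,2]<.205)):
    s=q[k];
    for w in (s[(s[:,:2]-[.591,.22])@RX<.015],s[(s[:,:2]-[.591,.22])@RX>=.03]):
        if len(w)>2: print(t,len(w),w.mean(0).round(4),"railframe",np.percentile((w[:,:2]-[.591,.22])@RX,[2,98]).round(4),np.percentile((w[:,:2]-[.591,.22])@RY,[2,98]).round(4))
```

```text
scene 0.084 17 x pcts mm [-17. -15.  -6.   1.   7.]
scene 0.108 51 x pcts mm [13. 15. 17. 19. 22.]
top 0.084 10 x pcts mm [-22. -22. -21. -11.  -2.]
top 0.108 8 x pcts mm [-22. -22. -22. -21. -21.]
rail 2814 [0.10362545 0.9946164  0.5960073  0.29314262] 84.05202
[-7.   2.3]
ring 103 [0.596  0.2859 0.2212] railframe [-0.0058  0.004 ] [0.0639 0.0682]
ring 15 [0.6473 0.2783 0.2096] railframe [0.0486 0.0505] [0.0626 0.0678]
ptr 414 [0.6439 0.2808 0.1929] railframe [0.0395 0.0509] [0.059  0.0735]
```

>>> play_rows(moves=[[[-0.008,-0.004,-0.005,0.003,0.02,0.35,45],[-0.008,-0.004,-0.005,0.004,0.015,0.35,45],[-0.008,-0.004,0,0.005,0.015,0.35,45],[0,0,0,0,0,0.2,45],[0,0,0,0,0,0,45]]])

```text
time: 11.32
tool_pos: [0.4052, 0.2931, 0.1876]
tcp_rot: [-1.873, -2.518, 0.011]
wrist_force: [-0.9, -1.4, -0.6]
width: 0.529
grip_force: 0.0
```

>>> play_rows(moves=[[[0,0,0,0,0,0,45],[0,0,0,0,0,0,45]]])

```text
time: 11.48
tool_pos: [0.4095, 0.2966, 0.1949]
tcp_rot: [1.873, 2.52, 0.008]
wrist_force: [-0.2, -0.5, 0.2]
width: 0.525
grip_force: 0.0
```

```bash
python3 -c "
from plan import *
plan([(.4073,.2954,.145,16.8,.025)],45)"
```

```text
now [0.4095 0.2966 0.1949] yaw 16.76 tilt [0.002 0.005] q [ 0.58 -0.04  2.    0.    1.17  0.28] F [-0.2 -0.5  0.2] w 44.8 g 0.0 t 11.48
[[[0.003,-0.001,-0.001,-0.002,-0.009,0.166,45],[0.003,-0.002,-0.0,-0.002,-0.009,0.167,45],[0.004,-0.001,-0.001,-0.001,-0.008,0.166,45]]]
```

>>> play_rows(moves=[[[0.003,0,0,0,-0.007,0.165,45],[0.003,0,0,0,-0.007,0.165,45],[0.003,0,0,0,-0.007,0.165,45],[0,0,0,0,0,0,45],[0,0,0,0,0,0,45]]])

```text
time: 11.9
tool_pos: [0.4069, 0.2964, 0.145]
tcp_rot: [-1.872, -2.521, -0.001]
wrist_force: [0.8, 0.0, 0.4]
width: 0.525
grip_force: 0.0
```

>>> play_rows(moves=[[[0,0,0,0,0,0,0],[0,0,0,0,0,0,0],[0,0,0,0,0,0,0],[0,0,0,0,0,0,0],[0,0,0,0,0,0,0]]], newtons=40)

```text
time: 12.32
tool_pos: [0.4069, 0.2968, 0.1452]
tcp_rot: [-1.871, -2.522, -0.002]
wrist_force: [-0.8, -0.9, 6.3]
width: 0.107
grip_force: 40.2
```

>>> play_rows(moves=[[[0,0,0,0,0,0,0],[0,0,0,0,0,0,0],[0,0,0,0,0,0,0]]])

```text
time: 12.57
tool_pos: [0.407, 0.2968, 0.1452]
tcp_rot: [-1.871, -2.522, -0.002]
wrist_force: [-1.1, -0.0, 5.3]
width: 0.11
grip_force: 40.2
```

```bash
python3 -c "
from plan import *
print('rail target y=-82: ',np.array([.593,.22])-.082*np.array([.1106,.9939]))
plan([(.407,.296,.32,16.8,.03),(.48,.15,.32,-6.3)],0)"
```

```text
rail target y=-82:  [0.5839308 0.1385002]
now [0.407  0.2968 0.1452] yaw 16.85 tilt [0.002 0.   ] q [0.58 0.01 2.06 0.   1.07 0.28] F [-1.1 -0.   5.3] w 9.4 g 40.164944529533386 t 12.57
[[[0.0,-0.001,0.0,-0.001,-0.0,-0.291,0],[0.0,-0.001,0.0,-0.001,-0.0,-0.291,0],[0.0,-0.001,0.0,-0.001,-0.0,-0.291,0],[0.0,-0.0,0.001,-0.001,-0.001,-0.292,0],[0.0,-0.001,0.0,-0.001,-0.0,-0.291,0]]]
[[[0.0,-0.0,0.001,-0.001,-0.001,-0.292,0],[0.0,-0.0,0.161,-0.322,0.056,0.0,0],[0.0,-0.0,0.161,-0.316,0.081,0.0,0],[0.0,-0.0,0.161,-0.309,0.106,0.0,0],[0.0,-0.0,0.161,-0.299,0.131,0.0,0]]]
[[[0.0,-0.0,0.162,-0.288,0.154,0.0,0]]]
```

>>> play_rows(moves=[[[0,0,0,0,0,-0.15,0],[0,0,0,0,0,-0.3,0],[0,0,0,0,0,-0.3,0],[0,0,0,0,0,-0.3,0],[0,0,0,0,0,-0.15,0]]])

```text
time: 12.98
tool_pos: [0.4076, 0.2968, 0.2673]
tcp_rot: [-1.872, -2.522, -0.006]
wrist_force: [1.1, 1.5, -1.0]
width: 0.111
grip_force: 39.3
```

>>> play_rows(moves=[[[0,0,0.16,-0.32,0.055,-0.05,0],[0,0,0.16,-0.315,0.08,0,0],[0,0,0.16,-0.31,0.105,0,0],[0,0,0.16,-0.3,0.13,0,0],[0,0,0.16,-0.29,0.155,0,0]]])

```text
time: 13.4
tool_pos: [0.4793, 0.1486, 0.2678]
tcp_rot: [-2.338, -2.095, 0.003]
wrist_force: [-0.6, 1.2, -1.6]
width: 0.114
grip_force: 39.3
```

>>> play_rows(moves=[[[0,0,0,0,0,0,0],[0,0,0,0,0,0,0],[0,0,0,0,0,0,0]]])

```text
time: 13.65
tool_pos: [0.4789, 0.15, 0.2677]
tcp_rot: [-2.334, -2.098, 0.004]
wrist_force: [-1.2, 0.7, -3.0]
width: 0.108
grip_force: 39.3
```

Run:
```python
from h import *
from plan import *
from workcell import vision
import cv2,pickle
plan([(.484,.15,.272,-6.3)],0)
c=vision.read_camera("wrist");p=cloud(c);pickle.dump(c,open("c2.pkl","wb"))
def line(lo,hi,w=.008):
    q=p[((p>lo)&(p<hi)).all(-1)];k=q
    for i in range(5):
        f=cv2.fitLine(k[:,:2].astype(np.float32),cv2.DIST_HUBER,0,.003,.001).ravel();n=np.array([-f[1],f[0]]);e=(q[:,:2]-f[2:])@n;k=q[abs(e)<w]
    e=(k[:,:2]-f[2:])@n;s=(k[:,:2]-f[2:])@f[:2]
    return f,len(k),(np.percentile(e,[2,98])*1000).round(1),k
f,n,e,k=line((.55,.09,.212),(.63,.34,.228))
ang=np.degrees(np.arctan2(f[1],f[0]));print("rail",n,"ang",ang,"x at y=.14",f[2]+(.14-f[3])*f[0]/f[1],"x at .28",f[2]+(.28-f[3])*f[0]/f[1],e,"z",np.percentile(k[:,2],[50,97]))
m=(c["image"].max(-1)<45)&((p>(.56,.2,.20))&(p<(.62,.36,.24))).all(-1)
if m.sum()>3: print("ring",m.sum(),p[m].mean(0).round(4))
q=p[((p>(.40,.08,.29))&(p<(.56,.23,.345))).all(-1)&(c["image"].min(-1)>110)]
a=np.radians(-6.3);X=np.array([np.cos(a),np.sin(a)]);Y=np.array([-X[1],X[0]])
for t,z0,z1 in (("tray",.15,.2),("vials",.215,.25),("roof",.285,.305),("post",.222,.234)):
    lo,hi=((.40,.06,z0),(.56,.24,z1)) if t!="post" else ((.55,.05,z0),(.62,.1,z1))
    q=p[((p>lo)&(p<hi)).all(-1)]
    if len(q)>9:
        r=q[:,:2]-[.484,.15];print(t,len(q),np.percentile(r@X,[2,98]).round(4),np.percentile(r@Y,[2,98]).round(4))
```

```text
now [0.4789 0.15   0.2677] yaw -6.09 tilt [ 0.001 -0.004] q [ 0.25 -0.09  1.92  0.    1.32  0.36] F [-1.2  0.7 -3. ] w 9.2 g 39.34564411640167 t 13.65
[[[-0.008,-0.001,0.007,0.006,0.051,-0.043,0]]]
rail 7800 ang 83.91102 x at y=.14 0.5808969 x at .28 0.59583133 [-7.1  3.4] z [0.22218956 0.22434729]
tray 3005 [-0.0338  0.0246] [-0.0026  0.0345]
vials 521 [-0.0243  0.0151] [0.0121 0.0204]
roof 4825 [-0.0209  0.0119] [-0.0224  0.0197]
post 589 [0.0939 0.1058] [-0.0586 -0.0401]
```

>>> play_rows(moves=[[[-0.008,0,0.005,0,0,-0.03,0],[0,0,0,0,0.2,0,0],[0,0,0,0,0.2,0,0],[0,0,0,0,0.14,0,0],[0,0,0,0,0,0,0]]])

```text
time: 14.12
tool_pos: [0.5349, 0.1451, 0.2715]
tcp_rot: [2.336, 2.098, 0.004]
wrist_force: [-0.1, -1.2, -2.4]
width: 0.107
grip_force: 39.6
```

>>> play_rows(moves=[[[0,0,0,0,0,0,0],[0,0,0,0,0,0,0]]])

```text
time: 14.28
tool_pos: [0.532, 0.1449, 0.271]
tcp_rot: [-2.337, -2.099, -0.0]
wrist_force: [-0.1, -1.0, -2.4]
width: 0.109
grip_force: 39.6
```

```bash
python3 -c "
from plan import *
plan([(.5825,.139,.271,-6.2,.02)],0)"
```

```text
now [0.532  0.1449 0.271 ] yaw -6.14 tilt [0. 0.] q [0.22 0.01 1.82 0.   1.31 0.33] F [-0.1 -1.  -2.4] w 9.3 g 39.585628509521484 t 14.28
[[[0.0,-0.0,0.001,-0.002,0.169,0.0,0],[0.0,-0.0,0.001,-0.001,0.17,0.0,0],[0.0,-0.0,0.0,-0.001,0.169,0.0,0]]]
```

Advance, then lower about 30 mm in stages.

>>> play_rows(moves=[[[0,0,0.001,0,0.17,0,0],[0,0,0.001,0,0.17,0,0],[0,0,0,0,0.17,0,0],[0,0,0,0,0,0,0],[0,0,0,0,0,0,0]]])

```text
time: 14.7
tool_pos: [0.5831, 0.1389, 0.2711]
tcp_rot: [-2.339, -2.097, -0.0]
wrist_force: [-0.2, 1.3, -3.4]
width: 0.114
grip_force: 39.7
```

>>> play_rows(moves=[[[0,0,0,0,0,0.08,0],[0,0,0,0,0,0.08,0],[0,0,0,0,0,0.07,0],[0,0,0,0,0,0,0],[0,0,0,0,0,0,0]]])

```text
time: 15.12
tool_pos: [0.5825, 0.1385, 0.247]
tcp_rot: [-2.339, -2.096, 0.002]
wrist_force: [0.6, 0.4, -1.7]
width: 0.107
grip_force: 39.7
```

Run:
```python
from plan import *
from h import *
from workcell import vision
import cv2
plan([],0)
c=vision.read_camera("scene");im=c["image"];u,v=proj(c,(.583,.139,.2)).astype(int)
A=cv2.resize(im[v-45:v+45,u-45:u+45],(400,400),interpolation=3)
c=vision.read_camera("wrist")
cv2.imwrite("pics/h5.png",np.hstack([A,cv2.resize(c["image"],(400,400))])[:,:,::-1])
```

```text
now [0.5825 0.1385 0.247 ] yaw -6.26 tilt [-0.    -0.001] q [ 0.19  0.11  1.75 -0.    1.28  0.3 ] F [ 0.6  0.4 -1.7] w 9.1 g 39.70234215259552 t 15.12
```

View pics/h5.png

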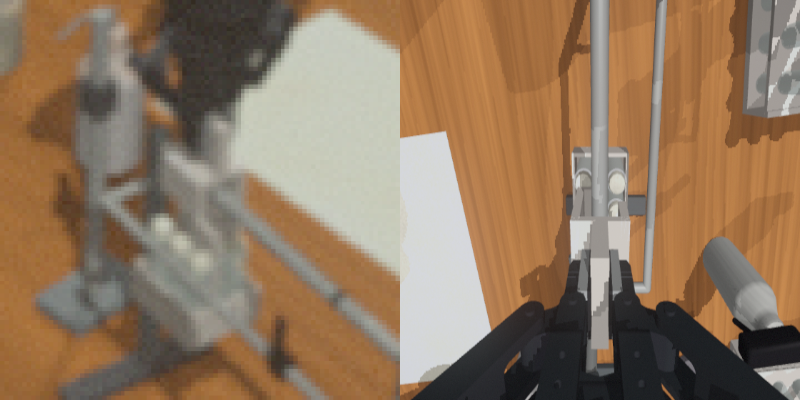

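The rail runs through the hook: at column 600 on the right it passes centred under the roof. Next I lower the hook onto it.

>>> play_rows(moves=[[[0,0,0,0,0,0.03,0],[0,0,0,0,0,0.025,0],[0,0,0,0,0,0,0],[0,0,0,0,0,0,0]]])

```text
time: 15.55
tool_pos: [0.5836, 0.1385, 0.2426]
tcp_rot: [2.339, 2.096, 0.001]
wrist_force: [0.1, -0.1, -2.0]
width: 0.111
grip_force: 39.7
```

>>> play_rows(moves=[[[0,0,0,0,0,0.01,0],[0,0,0,0,0,0,0],[0,0,0,0,0,0,0]]])

```text
time: 15.8
tool_pos: [0.5837, 0.1386, 0.2418]
tcp_rot: [2.339, 2.096, 0.002]
wrist_force: [0.4, 0.2, -1.8]
width: 0.114
grip_force: 39.7
```

>>> play_rows(moves=[[[0,0,0,0,0,0.008,0],[0,0,0,0,0,0,0],[0,0,0,0,0,0,0]]])

```text
time: 16.05
tool_pos: [0.5837, 0.1386, 0.2409]
tcp_rot: [2.339, 2.096, 0.002]
wrist_force: [0.1, 0.3, -2.1]
width: 0.109
grip_force: 39.7
```

>>> play_rows(moves=[[[0,0,0,0,0,0.01,0],[0,0,0,0,0,0,0],[0,0,0,0,0,0,0]]])

```text
time: 16.3
tool_pos: [0.5839, 0.1386, 0.2403]
tcp_rot: [2.339, 2.096, 0.002]
wrist_force: [0.3, -0.1, -0.9]
width: 0.109
grip_force: 39.9
```

>>> play_rows(moves=[[[0,0,0,0,0,0.008,0],[0,0,0,0,0,0,0],[0,0,0,0,0,0,0]]])

```text
time: 16.55
tool_pos: [0.5839, 0.1386, 0.2402]
tcp_rot: [2.339, 2.096, 0.003]
wrist_force: [-1.6, -0.5, 3.6]
width: 0.11
grip_force: 40.7
```

Run:
```python
from h import *
from plan import *
from workcell import vision,bot
import cv2
plan([],0)
print([bot.read_state()["wrist_force"].round(1).tolist() for i in range(3)])
c=vision.read_camera("wrist");p=cloud(c)
q=p[((p>(.56,.19,.212))&(p<(.63,.34,.228))).all(-1)];k=q
for i in range(5):
    f=cv2.fitLine(k[:,:2].astype(np.float32),cv2.DIST_HUBER,0,.003,.001).ravel();n=np.array([-f[1],f[0]]);e=(q[:,:2]-f[2:])@n;k=q[abs(e)<.009]
print("rail ang",np.degrees(np.arctan2(f[1],f[0])),"x at .14",f[2]+(.14-f[3])*f[0]/f[1],"x at .28",f[2]+(.28-f[3])*f[0]/f[1],np.percentile((k[:,:2]-f[2:])@n,[2,98]).round(4),np.percentile(k[:,1],[1,99]))
m=(c["image"].max(-1)<50)&((p>(.56,.22,.20))&(p<(.62,.33,.24))).all(-1)
v,u=np.nonzero(m);q=p[m];print("ring",m.sum(),q.mean(0).round(4),q.min(0).round(3),q.max(0).round(3))
a=np.radians(-6.2);X=np.array([np.cos(a),np.sin(a)]);Y=np.array([-X[1],X[0]])
print("ring along",np.percentile((q[:,:2]-[.5837,.1386])@Y,[2,50,98]))
for t,z0,z1 in (("tray",.11,.14),("roof",.225,.235)):
    q=p[((p>(.52,.06,z0))&(p<(.65,.24,z1))).all(-1)&(c["image"].min(-1)>100)]
    if len(q)>9:
        r=q[:,:2]-[.5837,.1386];print(t,len(q),np.percentile(r@X,[1,99]).round(4),np.percentile(r@Y,[1,99]).round(4),np.percentile(q[:,2],[5,95]))
```

```text
now [0.5839 0.1386 0.2402] yaw -6.27 tilt [0.001 0.002] q [ 0.19  0.12  1.76 -0.    1.26  0.3 ] F [-1.6 -0.5  3.6] w 9.4 g 40.6854522228241 t 16.55
[[-1.6, -0.5, 3.6], [-1.6, -0.5, 3.6], [-1.6, -0.5, 3.6]]
rail ang 83.66145 x at .14 0.5835786 x at .28 0.59913003 [-0.0057  0.0057] [0.19075559 0.25561436]<stdin>:13: RuntimeWarning: Mean of empty slice.
  ret = um.true_divide(
Traceback (most recent call last):
ValueError: zero-size array to reduction operation minimum which has no identity
```

>>> play_rows(moves=[[[0,0,0,0.05,0,-0.003,0],[0,0,0,0.1,0,0,0],[0,0,0,0.15,0,0,0],[0,0,0,0.15,0,0,0],[0,0,0,0.15,0,0,0]]])

```text
time: 17.02
tool_pos: [0.591, 0.199, 0.2402]
tcp_rot: [2.338, 2.095, 0.003]
wrist_force: [0.0, -3.8, 6.3]
width: 0.106
grip_force: 40.9
```

>>> play_rows(moves=[[[0,0,0,0.15,0,0,0],[0,0,0,0.15,0,0,0],[0,0,0,0.1,0,0,0],[0,0,0,0,0,0,0],[0,0,0,0,0,0,0]]])

```text
time: 17.43
tool_pos: [0.5954, 0.2415, 0.2403]
tcp_rot: [-2.338, -2.098, -0.008]
wrist_force: [1.7, 4.3, 4.6]
width: 0.108
grip_force: 40.9
```

```bash
cat > m.py <<'E'
from h import *
from plan import *
from workcell import vision,bot
import cv2
plan([],0)
a=np.radians(-6.3);X=np.array([np.cos(a),np.sin(a)]);Y=np.array([-X[1],X[0]])
T=bot.read_state()["tool_pos"][:2]
for n in ("wrist","top","scene"):
    c=vision.read_camera(n);p=cloud(c);v=c["image"]
    m=(v.max(-1)<(50 if n!="scene" else 75))
    for t,lo,hi in (("ring",(.57,.22,.205),(.625,.35,.232)),("ptr",(.63,.22,.175),(.68,.35,.215))):
        q=p[m&((p>lo)&(p<hi)).all(-1)]
        if len(q)>2:r=q[:,:2]-T;print(n,t,len(q),"x",np.median(r@X).round(4),"along",np.percentile(r@Y,[5,50,95]).round(4))
    for t,z0,z1 in (("tray",.11,.127),("roof",.22,.24)):
        q=p[((p>(.53,.14,z0))&(p<(.66,.36,z1))).all(-1)&(v.min(-1)>90)]
        r=q[:,:2]-T;k=(abs(r@X)<.034)&(abs(r@Y)<.05);r=r[k]
        if k.sum()>9: print(n,t,len(r),"x",np.percentile(r@X,[1,99]).round(4),"along",np.percentile(r@Y,[1,99]).round(4))
E
python3 m.py
```

```text
now [0.5954 0.2415 0.2403] yaw -6.19 tilt [0.004 0.003] q [0.35 0.19 1.67 0.   1.27 0.45] F [1.7 4.3 4.6] w 9.2 g 40.85011661052704 t 17.43
wrist ptr 3 x 0.0481 along [0.041  0.042  0.0439]
wrist tray 922 x [-0.0285  0.0312] along [-0.0064  0.0359]
wrist roof 3804 x [-0.0189  0.0203] along [-0.0006  0.0493]
top tray 45 x [-0.0307  0.0295] along [-0.0369  0.0117]
top roof 55 x [-0.0073  0.0181] along [-0.0494 -0.012 ]
scene ptr 15 x 0.0477 along [0.0405 0.0454 0.051 ]
scene tray 158 x [-0.0299  0.0321] along [-0.0374  0.0383]
scene roof 170 x [-0.0196  0.0213] along [-0.0473  0.0479]
```

>>> play_rows(moves=[[[0,0,0,0.06,0,0,0],[0,0,0,0.1,0,0,0],[0,0,0,0.12,0,0,0],[0,0,0,0.1,0,0,0],[0,0,0,0.06,0,0,0]]])

```text
time: 18.0
tool_pos: [0.5998, 0.2809, 0.2402]
tcp_rot: [2.337, 2.094, -0.001]
wrist_force: [-0.5, -5.2, 7.0]
width: 0.108
grip_force: 41.2
```

>>> play_rows(moves=[[[0,0,0,0,0,0,0],[0,0,0,0,0,0,0],[0,0,0,0,0,0,0]]])

```text
time: 18.25
tool_pos: [0.5999, 0.2819, 0.2402]
tcp_rot: [2.338, 2.095, 0.003]
wrist_force: [-0.0, -0.1, 6.5]
width: 0.107
grip_force: 41.0
```

```bash
python3 m.py
python3 - <<'E'
from h import *
from workcell import vision
import cv2
c=vision.read_camera("scene");im=c["image"];u,v=proj(c,(.6,.285,.2)).astype(int)
A=cv2.resize(im[v-45:v+45,u-45:u+45],(400,400),interpolation=3)
c=vision.read_camera("top");im=c["image"];u,v=proj(c,(.6,.285,.2)).astype(int)
B=cv2.resize(im[v-40:v+40,u-40:u+40],(400,400),interpolation=3)
cv2.imwrite("pics/h6.png",np.hstack([A,B])[:,:,::-1])
E
```

```text
now [0.5999 0.2819 0.2402] yaw -6.28 tilt [0.    0.002] q [ 0.4   0.23  1.62 -0.    1.28  0.51] F [-0.  -0.1  6.5] w 9.2 g 41.04278326034546 t 18.25
wrist ptr 102 x 0.0479 along [0.0001 0.0034 0.0076]
wrist tray 924 x [-0.0286  0.0312] along [-0.0074  0.0352]
wrist roof 4047 x [-0.0189  0.0203] along [-0.0005  0.0492]
top ptr 29 x 0.0416 along [-0.0035  0.0039  0.0102]
top tray 60 x [-0.0306  0.0287] along [-0.0376 -0.0033]
top roof 83 x [-0.0208  0.0191] along [-0.0495 -0.0049]
scene ptr 21 x 0.0485 along [-0.0014  0.0035  0.0077]
scene tray 156 x [-0.027   0.0322] along [-0.0371  0.0374]
scene roof 178 x [-0.02    0.0221] along [-0.0454  0.048 ]
```

View pics/h6.png

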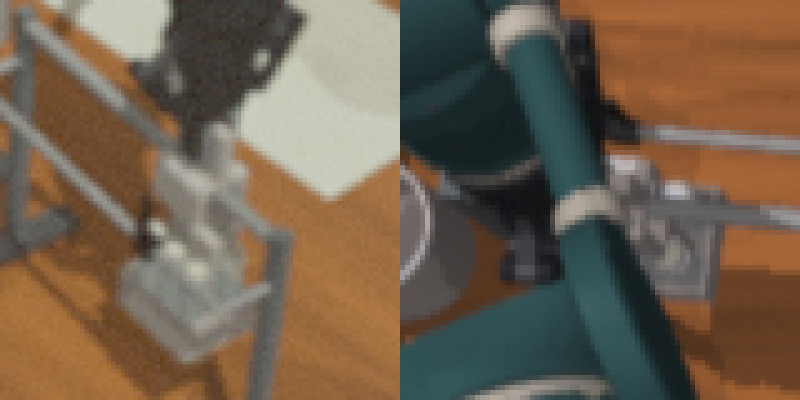

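The hook is on the rail and the pointer (about (148,225) left) is about 4 mm ahead of the carrier's middle. I'll do a final slide, then relieve the pressure and release.

>>> play_rows(moves=[[[0,0,0,0.022,0,-0.004,0],[0,0,0,0.022,0,-0.002,0],[0,0,0,0,0,0,0],[0,0,0,0,0,0,0],[0,0,0,0,0,0,0]]])

```text
time: 18.92
tool_pos: [0.6, 0.2852, 0.2402]
tcp_rot: [2.338, 2.095, -0.0]
wrist_force: [-0.6, -2.5, 5.3]
width: 0.112
grip_force: 40.9
```

```bash
python3 m.py
```

```text
now [0.6    0.2852 0.2402] yaw -6.29 tilt [-0.002  0.001] q [ 0.41  0.24  1.62 -0.    1.28  0.52] F [-0.6 -2.5  5.3] w 9.6 g 40.87475001811981 t 18.92
wrist ptr 133 x 0.0482 along [-0.0031  0.0008  0.0045]
wrist tray 902 x [-0.0287  0.0312] along [-0.0073  0.0348]
wrist roof 4040 x [-0.0189  0.0204] along [-0.0006  0.0492]
top ptr 25 x 0.0422 along [-0.007  -0.0008  0.0049]
top tray 62 x [-0.0307  0.0286] along [-0.0379 -0.0061]
top roof 93 x [-0.0208  0.019 ] along [-0.0497 -0.0044]
scene ptr 20 x 0.0495 along [-0.0041  0.0004  0.0069]
scene tray 153 x [-0.0258  0.0331] along [-0.036   0.0374]
scene roof 183 x [-0.0206  0.0218] along [-0.046   0.0468]
```

>>> play_rows(moves=[[[0,0,0,0.015,0,0,0],[0,0,0,0,0,-0.004,0],[0,0,0,0,0,0,0],[0,0,0,0,0,0,10.5],[0,0,0,0,0,0,13]]])

```text
time: 19.48
tool_pos: [0.5995, 0.2879, 0.2394]
tcp_rot: [-2.339, -2.096, 0.0]
wrist_force: [-0.6, 0.0, 0.4]
width: 0.152
grip_force: 0.0
```

>>> play_rows(moves=[[[0,0,0,0,0,0,20],[0,0,0,0,0,0,40],[0,0,0,0,0,0,40],[0,0,0,0,0,-0.1,40],[0,0,0,0,0,-0.3,40]]])

```text
time: 19.9
tool_pos: [0.5971, 0.2865, 0.2751]
tcp_rot: [-2.337, -2.095, 0.014]
wrist_force: [0.2, 0.1, -0.8]
width: 0.469
grip_force: 0.0
```

>>> play_rows(moves=[[[0,0,0,0,-0.1,-0.35,40],[0,0,0,0,-0.3,-0.3,40],[0,0,0,0,-0.35,0,40],[0,0,0,0,-0.35,0,40],[0,0,0,0,0,0,40]]])

```text
time: 20.32
tool_pos: [0.4863, 0.3003, 0.3471]
tcp_rot: [-2.336, -2.098, -0.003]
wrist_force: [-0.5, 0.2, 0.5]
width: 0.468
grip_force: 0.0
```

Run:
```python
from h import *
from plan import *
from workcell import vision,bot
import cv2
plan([],0)
a=np.radians(-6.3);X=np.array([np.cos(a),np.sin(a)]);Y=np.array([-X[1],X[0]])
T=np.array([.6,.286]);A=[]
for n in ("wrist","top","scene"):
    c=vision.read_camera(n);p=cloud(c);v=c["image"];A.append(v)
    q=p[(v.max(-1)<(50 if n!="scene" else 75))&((p>(.63,.22,.175))&(p<(.68,.35,.215))).all(-1)]
    if len(q)>2:r=q[:,:2]-T;print(n,"ptr",len(q),np.percentile(r@Y,[5,50,95]).round(4))
    for t,z0,z1 in (("tray",.11,.127),("roof",.22,.235),("tab",.25,.275)):
        q=p[((p>(.53,.2,z0))&(p<(.66,.36,z1))).all(-1)]
        r=q[:,:2]-T;k=(abs(r@X)<.034)&(abs(r@Y)<.05)&((abs(r@Y)<.025)|(t!="roof"));r=r[k]
        if k.sum()>9: print(n,t,len(r),"x",np.percentile(r@X,[1,99]).round(4),"along",np.percentile(r@Y,[1,99]).round(4),"z",np.percentile(q[k,2],[50,98]).round(4))
    q=p[((p>(.5,-.3,.24))&(p<(.66,-.13,.27))).all(-1)]
    if len(q)>5:print(n,"eyetop",q.mean(0).round(4),np.percentile(q[:,2],98))
cv2.imwrite("pics/end.png",cv2.resize(A[2][150:330,180:420],(800,600),interpolation=3)[:,:,::-1])
```

```text
now [0.4863 0.3003 0.3471] yaw -6.14 tilt [0.002 0.   ] q [0.51 0.02 1.67 0.   1.45 0.62] F [-0.5  0.2  0.5] w 40.0 g 0.0 t 20.32
wrist ptr 205 [-0.0038  0.0011  0.0064]
wrist tray 1020 x [-0.0295  0.0295] along [-0.0363  0.0356] z [0.1224 0.1262]
wrist roof 1705 x [-0.0197  0.0196] along [-0.022   0.0241] z [0.2291 0.234 ]
wrist tab 1652 x [-0.0049  0.0055] along [-0.0222  0.0214] z [0.2665 0.2684]
top ptr 25 [-0.0072 -0.0023  0.0042]
top tray 120 x [-0.0315  0.0287] along [-0.0377  0.035 ] z [0.1214 0.1266]
top roof 191 x [-0.0214  0.0187] along [-0.0244  0.0206] z [0.2302 0.2345]
top tab 105 x [-0.0066  0.0041] along [-0.0232  0.0196] z [0.2672 0.2714]
top eyetop [ 0.5764 -0.2118  0.2529] 0.2593303771255826
scene ptr 16 [-0.0028  0.001   0.0045]
scene tray 170 x [-0.0255  0.0319] along [-0.0373  0.0377] z [0.1203 0.1266]
scene roof 124 x [-0.0199  0.0221] along [-0.0227  0.0232] z [0.2296 0.2344]
scene tab 106 x [-0.0063  0.0083] along [-0.024   0.0237] z [0.2636 0.2726]
scene eyetop [ 0.5795 -0.2084  0.2503] 0.259962235450732
```

View pics/end.png

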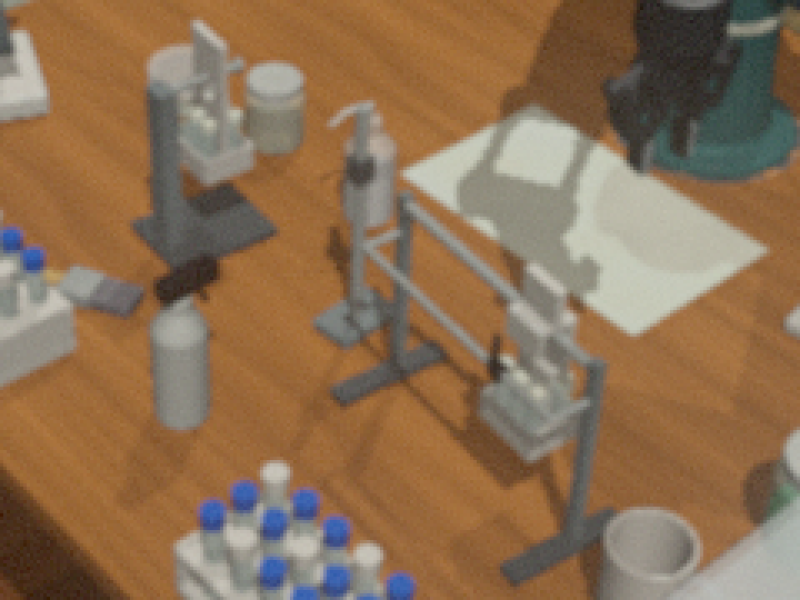

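Both carriers hang upright in the last picture: the eye carrier at (210,110), the hook carrier at (535,370), about 1 mm from the mark.

>>> play_rows(moves=[[[0,0,0,0,0,0,40],[0,0,0,0,0,0,40],[0,0,0,0,0,0,40],[0,0,0,0,0,0,40],[0,0,0,0,0,0,40]]])

```text
time: 20.88
tool_pos: [0.4916, 0.2993, 0.3444]
tcp_rot: [2.34, 2.095, 0.001]
wrist_force: [0.1, -0.0, -0.1]
width: 0.472
grip_force: 0.0
```

```bash
python3 -c "
from workcell import bot
print(bot.finish_job())"
```

```text
the job is handed in; nothing more can be done
None
```

The job is handed in at about 21 s: the eye carrier hangs on the peg behind its head, and the hook carrier was hooked on at the rail's far end and slid to about 1 mm from the mark; both were upright at my last look, and no verdict came back.

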